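# Clamp the glued spice box

## Robot

A 6-joint arm with a two-finger parallel gripper is mounted at the origin on the work surface. World frame = base frame: x ahead of the robot, y to its left, z up, the work surface at z = 0. Lengths are in m, angles in rad, forces in N, time in s.
With the tool pointing down it reaches from about 0.35 to 0.775 m from the base axis. Payload 7.3 kg.
Tool frame: the origin (TCP) lies midway between the tips of the shut fingers; the grasp point (between the pads) lies 19 mm behind it (robot.grip_depth is the z of the grasp point in the tool frame, in m); z points along the fingers, y is the line along which they close (so a half turn about z gives the same grasp; the last joint's range is limited). The gripper opens to 92 mm and grips with 3 to 60 N. Pads are 19 mm wide; open, the fingers measure 130 mm over their backs; the gripper's body (75 mm by 190 mm) begins 47 mm behind the grasp point.
Start: joints at [-1.474, 0.342, 1.524, -0, 1.275, -0.146], TCP at [0.126, -0.51, 0.227] pointing down, gripper open.
Joint ranges: [-2.53, 2.53], [-0.77, 2.02], [0.04, 2.7], [-1, 4.14], [0.28, 2.66], [-3.11, 3.11]. Speed limits (rad/s): [2.57, 2.57, 3.14, 3.14, 3.14, 3.14].

## Interface

Orientations are given as [roll, pitch, yaw] about the fixed x, y, z axes, in that order (R = Rz(yaw) Ry(pitch) Rx(roll)).
In Python, from cell import robot, viewer gives the robot as it stands.
- The arm moves only by the tool step_arm, never from a script. Its argument "increments" is a list of rows, each an object with "delta_pos": the shift along the tool's x, y, z in cm, a list of three; "dr": the turn, a rotation vector about the tool's x, y, z in degrees, a list of three; "fingers": the closure, from -1 (fully open) to 1 (shut), so that 0 is half open. In form: [{"delta_pos": [tx, ty, tz], "dr": [wx, wy, wz], "fingers": fingers}, ...]. A call has exactly 5 rows; each row is the pose to reach, as a shift and turn from the pose commanded when the call began, along the tool's axes at that moment; what a row does not reach only later rows make up. A row lasts 1/8 s, in which the tool goes at most 62.5 mm and 10.7 degrees, less where a joint would pass 70% of its speed; a pose out of reach is approached as far as the arm can. A call with a gripper value outside its range is refused whole. The fingers move at their own pace and stop on an object; "newtons" is the grip in N (left out, the last holds). Time passes only in rows, so rows that repeat a pose let the fingers close, or fill a call up. It gives the time, the measured TCP pose, the force, the opening and the grip force at its end, in the units of the state.
- robot.observe(): the state, without advancing time (a new reading comes with each control period).
- viewer.read_camera(name): name is "scene" or "top" or "wrist"; returns the picture (400x640x3 uint8, red, green, blue); there is no depth.
- viewer.camera_params(name): a dict with "K" (3x3 intrinsics, pixels), "T" (4x4, takes a point from camera to world coordinates). Camera axes: x right, y down, z forward; pixel columns grow to the right and rows downward; lengths in m; the calibration is good to about 2 mm. A picture is of the moment at which its call begins: read the wrist's pose just before it. camera_params takes no time and is no camera call; for the wrist camera it gives the pose at the moment of the call.
- robot.hand_in(): hands the job in; it is judged then, once.
The state is a dict: "time": time; "qpos": joint angles; "qvel": joint speeds; "joint_efforts": joint torques, N m; "tool_pos": TCP position; "tool_rot": TCP orientation; "contact_force": force on the tool from outside, world axes, zero at the start; "torque": the same for the moment, N m; "opening": finger opening in m; "grip_force": force on a finger pad.
Only numpy, scipy, OpenCV 4.12 (cv2) and the standard library are available. Lean on these libraries where they do the work, as an engineer would, in place of code of your own. Each camera call takes 0.05 s, during which the arm holds its last target. There are 200 camera calls.

## Task

Slide the freshly glued spice box along the counter, without lifting or tipping it, into the open mouth of the bar clamp so that it sits square with its middle under the bar. Then pump the clamp's trigger (do not push the jaw or bar by hand) until the moving jaw reaches the box and its sprung pad is pressed in about halfway, 6 or 7 mm, never nearly to its stop, which would crush the box. Finish while still holding the trigger squeezed like that, with the box held between both jaws and the other things on the counter left alone.

Things in the scene. Friction and masses are not known exactly. Their poses are not given: they have to be found in the camera images.
- spice_box: freshly glued pale wooden spice box with dark corner joints, open on top, loose on the counter: 66 mm along its x (the width to be clamped), 120 mm along its y, 50 mm high, 8 mm walls, about 0.35 kg. Origin at the centre of its underside. It starts on the robot's right of the clamp, roughly 0.19 to 0.25 m along -y of the clamp, its long axis pointing roughly into the mouth
- clamp: one-hand ratchet bar clamp (blue housing), fixed upside down on a wooden stand: jaws hang down to the counter, grip and trigger stick up. Origin on the counter under the face of the fixed jaw; x along the steel bar from fixed to moving jaw (away from the robot), z up. Base plate x -140 to -20, y -45 to 45, 12 mm high; housing x -87 to -2, 34 mm wide, top at z 150 mm
- grip_top (a point): top of the black pistol grip, which is fixed: clamp x -75 to -55 mm, 26 mm wide, z 145 to 230 mm; the point is at clamp (-65, 0, 230) mm
- fixed_jaw: the fixed jaw under the blue housing, with an orange pad: its face is the plane x = 0 of the clamp, pad 32 mm wide, z 12 to 48 mm; the jaw behind it is 28 mm wide. Its origin is that of the clamp
- bar_and_jaw: the steel bar and the blue moving jaw at its far end (28 mm wide, z 17 to 132 mm); bar 8 mm wide, z 110 to 126 mm, tail end at clamp x -110 mm minus joint bar. Its origin coincides with the clamp's when joint bar is 0. To be moved by the trigger, not by hand
- pad_face: the orange sprung pad in front of the moving jaw, 32 mm wide, 10 mm thick, z 12 to 48 mm; its face lies at x = 112 mm minus joint bar plus joint pad in the clamp's frame
- trigger_blade: the orange trigger between pistol grip and moving jaw, an upright blade 10 mm thick along the bar, 22 mm wide, z 152 to 218 mm. Hinged at clamp x -28, z 30 mm; at rest it stands upright with its front face at clamp x -23 mm. The origin is on that hinge
- squeeze_mid (a point): the middle between the back of the pistol grip and the front of the fully squeezed trigger, 190 mm above the counter, at clamp (-59, 0, 190) mm. Fingers centred here, one each side along the bar, with 72 mm between them just touch the resting trigger; at 32 mm it is fully squeezed and the other finger reaches the grip's back
- trigger (a joint): trigger angle: 0 at rest, 0.125 rad fully squeezed towards the grip (20 mm at the height of squeeze_mid); springs back by itself; 3 to 4 N there when the jaw is free
- bar (a joint): travel of the moving jaw towards the fixed one, m (0 to 0.06; starts at 0 to 0.022); the mouth is 112 mm minus this. A full squeeze adds about 10 mm (5 mm teeth: up to 5 mm of lost motion at the start of a stroke). Trigger let go: it stays, held by 4 N of drag; but with the pad pressed in it slips back with the trigger until 1 to 2 mm of pad travel is left
- pad (a joint): how far the sprung orange pad is pressed into the moving jaw, in m: 0 free (13 mm gap behind it, with a red spring), 0.013 at its stop, 2 N per mm (14 N at 7 mm)
- glue: bystander, leave alone: white glue bottle, 48 mm across, 140 mm high; origin at the centre of its underside
- tin: bystander, leave alone: tin with a red label, 72 mm across, 100 mm high; origin at the centre of its underside
- jar: bystander, leave alone: amber jar with black lid, 68 mm across, 100 mm high; origin at the centre of its underside
- mug: bystander, leave alone: blue mug, 80 mm across, 90 mm high; origin at the centre of its underside
- tea_carton: bystander, leave alone: blue carton 70 x 130 x 90 mm; origin at the centre of its underside
- mallet: bystander, leave alone: hammer lying flat, about 0.3 m long; origin below the middle of its length
- cork_pot: bystander, leave alone: cork pot, 60 mm across, 60 mm high; origin at the centre of its underside
There are look-alikes about, which are no part of the job. What is shaped like the spice_box but green is not meant.

How it is judged:
By the outcome, as a careful person would: the job done as asked, in the order asked, and still so for the second after the job is handed in, while the arm keeps its last pose, push and grip.
It also fails if it takes over 67 s, if anything falls off the work surface, if the arm or the gripper's body presses on something with over 40 N, if the wrist force passes 120 N, or if a joint passes its speed limit or range.

## Working session

There is one attempt and no reset: what is moved stays moved. The work goes in short steps, Python scripts to look and compute and a tool call to move; the robot and the scene stay as the last step left them, time stands still between calls to the robot, and variables do not carry over. Pictures are saved under pics/ and viewed, at most 10 in all, crops included, and the job is handed in when it is done.

Besides the shell and the picture viewer there is one more tool, called as name(argument=value, ...), one argument or row to a line, values as JSON. step_arm: Moves the arm, as the interface text tells. Its arguments: {"type":"object","properties":{"increments":{"type":"array"},"newtons":{"type":"number"}},"required":["increments"]}

```bash
mkdir -p pics; ls
python3 - <<'E'
from cell import robot, viewer
import cv2,numpy as np
for n in("scene","top"):
    im=viewer.read_camera(n); cv2.imwrite(f"pics/{n}0.png",im[...,::-1])
    p=viewer.camera_params(n); print(n,p["K"].round(1).tolist(),p["T"].round(4).tolist())
o=robot.observe();print(o)
E
```

```text
pics
scene [[391.7, 0.0, 318.0], [0.0, 391.7, 198.8], [0.0, 0.0, 1.0]] [[0.7944, 0.3453, -0.4997, 1.0723], [0.607, -0.4789, 0.6341, -0.655], [-0.0204, -0.8071, -0.5901, 0.7805], [0.0, 0.0, 0.0, 1.0]]
top [[387.3, 0.0, 318.0], [0.0, 387.3, 199.6], [0.0, 0.0, 1.0]] [[-0.0282, -0.9888, 0.1463, 0.3533], [-0.9995, 0.0302, 0.0115, 0.0091], [-0.0158, -0.1459, -0.9892, 1.2264], [0.0, 0.0, 0.0, 1.0]]
{'time': 0.1, 'qpos': array([-1.47402124e+00,  3.42650228e-01,  1.52489108e+00, -1.65541595e-05,
        1.27539089e+00, -1.45992096e-01]), 'qvel': array([-1.24741330e-03, -2.25818158e-03, -7.65409175e-04,  5.29526661e-04,
        2.84399560e-05, -5.00807392e-04]), 'joint_efforts': array([ 2.34863459e-03, -4.32003415e+01, -2.44694835e+01,  7.20058288e-02,
        5.25650731e-02, -5.10323014e-05]), 'tool_pos': array([ 0.12619133, -0.50925086,  0.22612653]), 'tool_rot': array([-3.14026505e+00, -1.79207610e-04,  2.42771898e-01]), 'contact_force': array([0.6569194 , 0.22410278, 0.24213191]), 'torque': array([-0.00550257, -0.03305317, -0.00987342]), 'grip_force': 0.0, 'opening': 0.09161772785925396}
```

View pics/scene0.png

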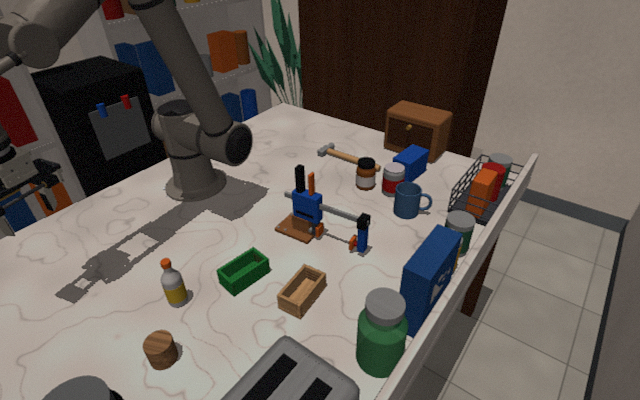

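View pics/top0.png

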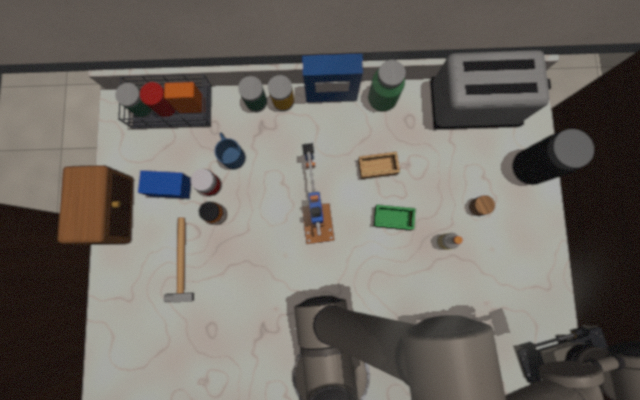

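The spice box is the pale wooden one (scene ~(302,290), top ~(379,165)). The green box (scene (244,270), top (395,217)) is the look-alike. The clamp is at top ~(315,200), with its moving jaw near (308,155).

```bash
cat > h.py <<'E'
from cell import robot, viewer
import cv2,numpy as np
def ray(n,uv,z,p=None):
    p=p or viewer.camera_params(n); K,T=p["K"],p["T"]
    uv=np.atleast_2d(np.array(uv,float)); d=np.c_[(uv-K[[0,1],[2,2]])/K[[0,1],[0,1]],np.ones(len(uv))]@T[:3,:3].T
    return (T[:3,3]+d*((z-T[2,3])/d[:,2])[:,None])[:,:2]
def proj(n,P,p=None):
    p=p or viewer.camera_params(n); T=np.linalg.inv(p["T"]); c=np.atleast_2d(P)@T[:3,:3].T+T[:3,3]; q=c@p["K"].T
    return q[:,:2]/q[:,2:]
def blobs(im,lo,hi,amin=15):
    m=cv2.inRange(cv2.cvtColor(im,cv2.COLOR_RGB2HSV),lo,hi)
    return [c for c in cv2.findContours(m,0,1)[0] if cv2.contourArea(c)>amin]
E
python3 - <<'E'
from h import *
im=cv2.imread("pics/top0.png")[...,::-1]
crop=np.ascontiguousarray(im[130:250,290:430]); cv2.imwrite("pics/crop.png",cv2.resize(crop,None,fx=5,fy=5,interpolation=2)[...,::-1])
hsv=cv2.cvtColor(im,cv2.COLOR_RGB2HSV)
for uv in [(379,157),(379,165),(310,240),(325,210),(308,148),(313,165)]: print(uv,hsv[uv[1],uv[0]])
for nm,lo,hi,z in [("wood",(5,90,60),(25,255,255),.05),("blue",(100,120,30),(130,255,255),.13)]:
    for c in blobs(im,lo,hi):
        x,y,w,h=cv2.boundingRect(c)
        if 285<x<430 and 130<y<250: 
            r=cv2.boxPoints(cv2.minAreaRect(c)); print(nm,cv2.contourArea(c),r.round(1).tolist(), "w",ray("top",r,z).round(4).tolist())
E
```

```text
(379, 157) [ 15 126  83]
(379, 165) [ 16 118 168]
(310, 240) [ 11  95 143]
(325, 210) [ 12 149 137]
(308, 148) [20 16 48]
(313, 165) [ 11 113 124]
wood 484.5 [[302.1000061035156, 206.60000610351562], [328.79998779296875, 203.3000030517578], [333.3999938964844, 239.8000030517578], [306.6000061035156, 243.1999969482422]] w [[0.5071, 0.0723], [0.5149, -0.0098], [0.403, -0.02], [0.3953, 0.061]]
wood 16.0 [[311.0, 196.0], [317.0, 196.0], [317.0, 200.0], [311.0, 200.0]] w [[0.5391, 0.0441], [0.5386, 0.0257], [0.5262, 0.026], [0.5267, 0.0444]]
wood 757.5 [[357.8999938964844, 156.5], [396.20001220703125, 151.6999969482422], [398.8999938964844, 173.10000610351562], [360.6000061035156, 177.89999389648438]] w [[0.6592, -0.1054], [0.6707, -0.2251], [0.6023, -0.2294], [0.591, -0.1107]]
blue 39.5 [[311.29998779296875, 216.1999969482422], [321.0, 214.89999389648438], [321.79998779296875, 220.89999389648438], [312.20001220703125, 222.3000030517578]] w [[0.4682, 0.0423], [0.4713, 0.0147], [0.4541, 0.0128], [0.451, 0.0403]]
blue 23.0 [[311.0, 202.0], [319.0, 202.0], [319.0, 206.0], [311.0, 206.0]] w [[0.5091, 0.0422], [0.5084, 0.0193], [0.4969, 0.0196], [0.4976, 0.0425]]
```

View pics/crop.png

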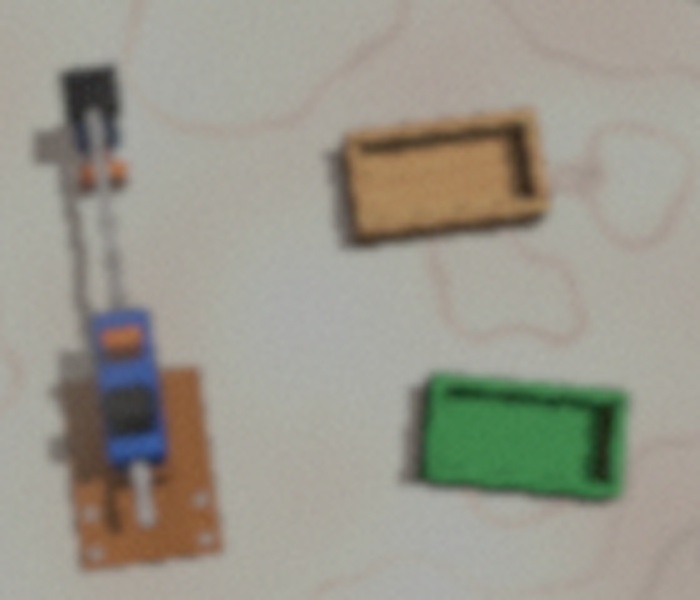

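The pale wooden box at crop (345-547,110-240) fits (its green twin at (425-625,375-495) doesn't). The clamp's plate corners are at crop (82,570), (220,550) and (198,370). Its far jaw is at (62-118,68-120).

Run:
```python
from h import *
c=lambda *p:[(a/5+290-.4,b/5+130-.4) for a,b in p]
print("plate",ray("top",c((82,570),(220,550),(198,370)),.012).round(4).tolist())
print("grip top",ray("top",c((104,390),(152,386),(156,428),(108,432)),.230).round(4).tolist())
print("trig top",ray("top",c((122,339)),.218).round(4).tolist())
print("jaw top",ray("top",c((62,74),(114,67),(118,118),(68,122)),.132).round(4).tolist())
print("housing",ray("top",c((90,315),(145,310),(165,460),(112,465)),.150).round(4).tolist())
print("pads top",ray("top",c((78,168),(126,160),(128,182),(80,190)),.048).round(4).tolist())
print("green",[ray("top",cv2.boxPoints(cv2.minAreaRect(k)),.05).round(3).tolist() for k in blobs(cv2.imread("pics/top0.png")[...,::-1],(45,120,40),(75,255,255),200)])
# scene: orange blobs
im=cv2.imread("pics/scene0.png")[...,::-1]
cv2.imwrite("pics/sc.png",cv2.resize(im[150:330,220:400],None,fx=3.3,fy=3.3,interpolation=2)[...,::-1])
```

```text
plate [[0.3954, 0.0647], [0.4053, -0.0217], [0.5191, -0.0117]]
grip top [[0.4803, 0.0411], [0.4816, 0.0162], [0.4597, 0.0147], [0.4584, 0.0396]]
trig top [[0.5086, 0.0313]]
jaw top [[0.6795, 0.0641], [0.6827, 0.0336], [0.652, 0.0321], [0.6505, 0.0612]]
housing [[0.5333, 0.0505], [0.5352, 0.0194], [0.4502, 0.0107], [0.4483, 0.0403]]
pads top [[0.6436, 0.0596], [0.6478, 0.0295], [0.6337, 0.0287], [0.6295, 0.0587]]
green [[[0.445, -0.145], [0.504, -0.154], [0.488, -0.268], [0.429, -0.258]]]
```

View pics/sc.png

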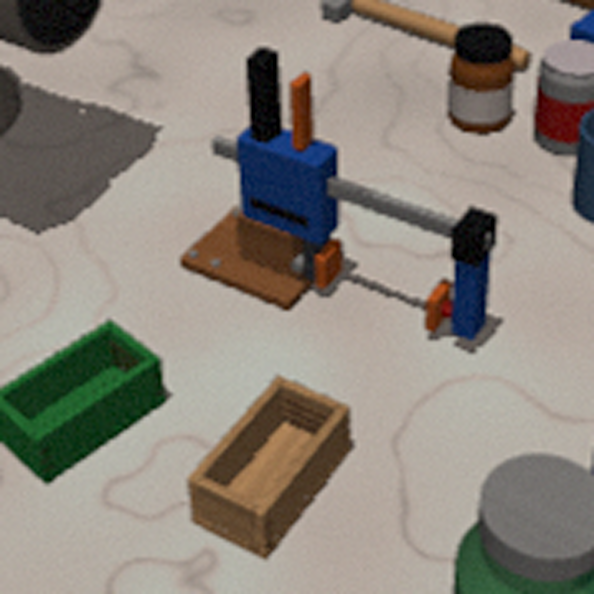

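The scene crop agrees: the box is at crop (190-352,375-555) and the clamp mouth is open between the orange pads at (328,265) and (438,305). The clamp origin is about (0.536, 0.0345) with yaw 0.10. The box centre is about (0.632, -0.168) with yaw 0.096. I'll head for the rear end of the box.

```bash
cat >> h.py <<'E'
from scipy.spatial.transform import Rotation as Ro
C=np.array([.536,.0345]); TH=.10
def cl(x,y): return C+np.array([[np.cos(TH),-np.sin(TH)],[np.sin(TH),np.cos(TH)]])@[x,y]
def incl(P): return np.array([[np.cos(TH),np.sin(TH)],[-np.sin(TH),np.cos(TH)]])@(np.array(P[:2])-C)
def go(x,y,z,yaw):
    o=robot.observe(); R=Ro.from_euler("xyz",o["tool_rot"]); G=Ro.from_euler("xyz",[np.pi,0,yaw])
    print("t",o["time"],"dpos cm",(R.inv().apply(np.array([x,y,z])-o["tool_pos"])*100).round(2),"dr",np.degrees((R.inv()*G).as_rotvec()).round(1),"clampxy mm",(incl(o["tool_pos"])*1000).round(1))
E
python3 -c "
from h import *
go(.637,-.22,.17,1.667)"
```

```text
t 0.1 dpos cm [ 56.54 -15.79   5.64] dr [ -0.1  -0.1 -81.6] clampxy mm [-462.  -500.1]
```

step_arm(
  increments=[
    {"delta_pos":[6,-1.7,0.3],"dr":[0,0,-9],"fingers":-1},
    {"delta_pos":[12,-3.4,0.6],"dr":[0,0,-18],"fingers":-1},
    {"delta_pos":[18,-5,1],"dr":[0,0,-27],"fingers":-1},
    {"delta_pos":[24,-6.7,1.5],"dr":[0,0,-36],"fingers":-1},
    {"delta_pos":[30,-8.4,2],"dr":[0,0,-44],"fingers":-1},
  ],
  newtons=8,
)

```text
time: 0.72
tool_pos: [0.3986, -0.3547, 0.2064]
tool_rot: [-3.141, 0.0, 1.015]
contact_force: [0.3, -0.7, -0.1]
opening: 0.0915
grip_force: 0.0
```

```bash
python3 -c "
from h import *
go(.637,-.22,.17,1.667)"
```

```text
t 0.725 dpos cm [24.01 13.15  3.63] dr [ -0.   -0.  -37.3] clampxy mm [-175.5 -373.5]
```

step_arm(
  increments=[
    {"delta_pos":[5.5,3,0.4],"dr":[0,0,-9],"fingers":-1},
    {"delta_pos":[11,6,1],"dr":[0,0,-18],"fingers":-1},
    {"delta_pos":[17,9.3,2],"dr":[0,0,-27],"fingers":-1},
    {"delta_pos":[22,12,3],"dr":[0,0,-35],"fingers":-1},
    {"delta_pos":[24,13.15,3.6],"dr":[0,0,-37.3],"fingers":-1},
  ],
)

```text
time: 1.35
tool_pos: [0.638, -0.2197, 0.169]
tool_rot: [-3.14, -0.001, 1.667]
contact_force: [-0.2, -1.2, -0.1]
opening: 0.0915
grip_force: 0.0
```

Run:
```python
from h import *
go(.637,-.22,.17,1.667)
p=viewer.camera_params("wrist");im=viewer.read_camera("wrist");cv2.imwrite("pics/w1.png",im[...,::-1])
print(p["T"][:3,3].round(3),p["T"][:3,2].round(2))
for c in blobs(im,(5,60,50),(25,255,255),200):
    r=cv2.boxPoints(cv2.minAreaRect(c));print(cv2.contourArea(c),r.round().tolist(),ray("wrist",r,.05,p).round(4).tolist())
```

```text
t 1.35 dpos cm [-0.02 -0.11 -0.1 ] dr [-0.1 -0.1  0. ] clampxy mm [  76.2 -263.1]
[ 0.63  -0.148  0.327] [ 0.02 -0.26 -0.96]
2331.5 [[303.0, 319.0], [625.0, 319.0], [625.0, 331.0], [303.0, 331.0]] [[0.6345, -0.3492], [0.9532, -0.3182], [0.9581, -0.3317], [0.6357, -0.3631]]
932.0 [[479.0, 253.0], [509.0, 249.0], [516.0, 308.0], [486.0, 311.0]] [[0.7921, -0.2623], [0.8191, -0.2558], [0.8419, -0.3159], [0.8135, -0.3229]]
925.0 [[119.0, 308.0], [126.0, 249.0], [156.0, 253.0], [149.0, 311.0]] [[0.4523, -0.3538], [0.4632, -0.2899], [0.4916, -0.2909], [0.4824, -0.3551]]
10824.0 [[278.0, 61.0], [358.0, 61.0], [358.0, 204.0], [278.0, 204.0]] [[0.5945, -0.1135], [0.6582, -0.1073], [0.6736, -0.2255], [0.6021, -0.2324]]
```

View pics/w1.png

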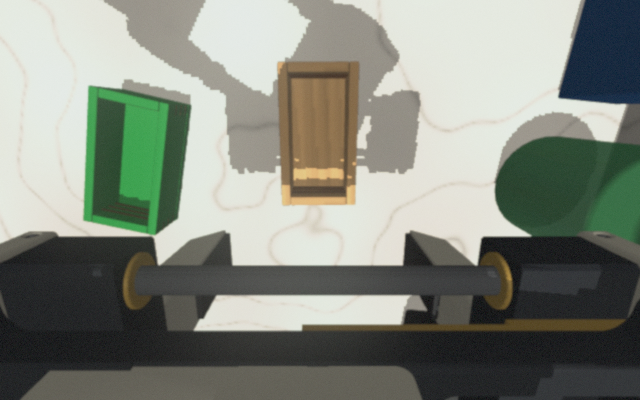

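The wrist view shows the box rim at (278-358, 61-204), giving a centre of about (0.632, -0.1695), which agrees with before. The green twin is well to the left and clear of the fingers. I'm descending now.

step_arm(
  increments=[
    {"delta_pos":[0,-0.1,4.5],"dr":[0,0,0],"fingers":-1},
    {"delta_pos":[0,-0.1,9],"dr":[0,0,0],"fingers":-1},
    {"delta_pos":[0,-0.1,13],"dr":[0,0,0],"fingers":-1},
    {"delta_pos":[0,-0.1,15.7],"dr":[0,0,0],"fingers":-1},
    {"delta_pos":[0,-0.1,15.7],"dr":[0,0,0],"fingers":-0.5},
  ],
)

```text
time: 2.02
tool_pos: [0.6329, -0.2222, 0.0111]
tool_rot: [-3.136, -0.003, 1.661]
contact_force: [-0.7, -0.1, 0.5]
opening: 0.0859
grip_force: 0.0
```

step_arm(
  increments=[
    {"delta_pos":[0,0,0],"dr":[0,0,0],"fingers":0},
    {"delta_pos":[0,0,0],"dr":[0,0,0],"fingers":0},
    {"delta_pos":[0,0,0],"dr":[0,0,0],"fingers":0},
    {"delta_pos":[0,0,0],"dr":[0,0,0],"fingers":0},
    {"delta_pos":[0,0,0],"dr":[0,0,0],"fingers":0},
  ],
  newtons=8,
)

```text
time: 2.65
tool_pos: [0.6361, -0.2233, 0.0156]
tool_rot: [3.139, 0.002, 1.662]
contact_force: [0.3, -1.0, 7.1]
opening: 0.0664
grip_force: 8.0
```

```bash
python3 -c "
from h import *
# tool target: box centre at clamp (40,-120) -> tool y -172
go(*cl(.040,-.172),.0115,1.671)"
```

```text
t 2.65 dpos cm [ 9.42 -3.48  0.38] dr [ 0.2  0.1 -0.5] clampxy mm [  73.9 -266.5]
```

Run:
```python
from h import *
im=viewer.read_camera("scene");cv2.imwrite("pics/s2.png",cv2.resize(im[200:350,220:420],None,fx=4,fy=4,interpolation=2)[...,::-1])
o=robot.observe();print(o["tool_pos"],o["contact_force"],o["torque"],o["opening"],o["grip_force"])
```

```text
[ 0.63616558 -0.22328525  0.0156297 ] [ 0.1313518  -0.94026661  6.23814504] [-0.07925281 -0.10598421 -0.07756363] 0.06596360736865542 8.001968264579773
```

View pics/s2.png

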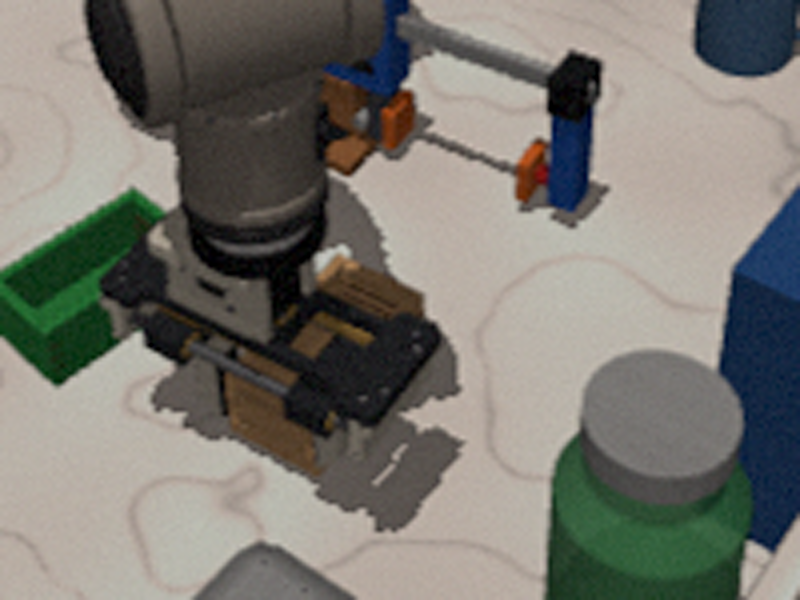

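step_arm(
  increments=[
    {"delta_pos":[0,0,-0.1],"dr":[0,0,0],"fingers":0},
    {"delta_pos":[0,0,-0.2],"dr":[0,0,0],"fingers":0},
    {"delta_pos":[0,0,-0.3],"dr":[0,0,0],"fingers":0},
    {"delta_pos":[0,0,-0.3],"dr":[0,0,0],"fingers":0},
    {"delta_pos":[0,0,-0.3],"dr":[0,0,0],"fingers":0},
  ],
  newtons=5,
)

```text
time: 3.32
tool_pos: [0.6346, -0.2223, 0.0162]
tool_rot: [-3.14, -0.001, 1.662]
contact_force: [-0.5, -0.4, -2.1]
opening: 0.0662
grip_force: 5.0
```

```bash
python3 -c "
from h import *
go(*cl(.040,-.172),.0115,1.671);print(robot.observe()['contact_force'])"
```

```text
t 3.325 dpos cm [ 9.31 -3.32  0.48] dr [-0.1 -0.  -0.5] clampxy mm [  72.4 -265.4]
[-0.52246224 -0.37517951 -2.05389146]
```

step_arm(
  increments=[
    {"delta_pos":[0.5,-0.2,0.15],"dr":[0,0,0],"fingers":0},
    {"delta_pos":[1.5,-0.6,0.15],"dr":[0,0,-0.2],"fingers":0},
    {"delta_pos":[3,-1.2,0.15],"dr":[0,0,-0.4],"fingers":0},
    {"delta_pos":[4.5,-1.8,0.15],"dr":[0,0,-0.5],"fingers":0},
    {"delta_pos":[5.5,-2.2,0.15],"dr":[0,0,-0.5],"fingers":0},
  ],
)

```text
time: 3.95
tool_pos: [0.6079, -0.1688, 0.0156]
tool_rot: [3.141, 0.0, 1.671]
contact_force: [1.4, -2.0, 0.5]
opening: 0.066
grip_force: 5.0
```

```bash
python3 -c "
from h import *
go(*cl(.040,-.152),.0160,1.671);print(robot.observe()['contact_force'])"
```

```text
t 3.95 dpos cm [ 5.75 -1.12 -0.04] dr [0. 0. 0.] clampxy mm [  51.2 -209.5]
[ 1.42234913 -2.0283654   0.54338006]
```

step_arm(
  increments=[
    {"delta_pos":[1,-0.4,0],"dr":[0,0,0],"fingers":0},
    {"delta_pos":[2.5,-1,0],"dr":[0,0,0],"fingers":0},
    {"delta_pos":[4.5,-1.3,0],"dr":[0,0,0],"fingers":0},
    {"delta_pos":[6.5,-1.3,0],"dr":[0,0,0],"fingers":0},
    {"delta_pos":[8,-1.3,0],"dr":[0,0,0],"fingers":0},
  ],
)

```text
time: 4.58
tool_pos: [0.5872, -0.0901, 0.0155]
tool_rot: [3.141, 0.0, 1.671]
contact_force: [0.3, -5.1, 5.4]
opening: 0.066
grip_force: 5.0
```

```bash
python3 -c "
from h import *
go(*cl(.038,-.072),.0160,1.671);print(robot.observe()['contact_force'])"
```

```text
t 4.575 dpos cm [ 5.71 -0.05 -0.05] dr [0. 0. 0.] clampxy mm [  38.5 -129.1]
[ 0.3306579  -5.14587893  5.37422279]
```

step_arm(
  increments=[
    {"delta_pos":[0.8,0,-0.1],"dr":[0,0,0],"fingers":0},
    {"delta_pos":[2.2,0,-0.1],"dr":[0,0,0],"fingers":0},
    {"delta_pos":[3.6,0,-0.1],"dr":[0,0,0],"fingers":0},
    {"delta_pos":[4.8,0,-0.1],"dr":[0,0,0],"fingers":0},
    {"delta_pos":[5.5,0,-0.1],"dr":[0,0,0],"fingers":0},
  ],
)

```text
time: 5.2
tool_pos: [0.5814, -0.0357, 0.0159]
tool_rot: [-3.141, -0.0, 1.671]
contact_force: [0.4, -0.9, -1.8]
opening: 0.0663
grip_force: 5.0
```

Run:
```python
from h import *
go(*cl(.038,-.072),.0160,1.671);print(robot.observe()['contact_force'])
p=viewer.camera_params("wrist");im=viewer.read_camera("wrist");cv2.imwrite("pics/w3.png",im[...,::-1])
```

```text
t 5.2 dpos cm [ 0.24 -0.02 -0.01] dr [-0. -0.  0.] clampxy mm [ 38.2 -74.4]
[ 0.43395767 -0.86107584 -1.80811641]
```

View pics/w3.png

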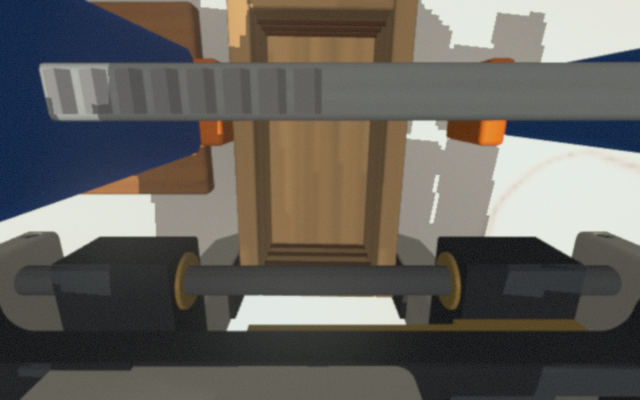

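The wrist view shows the box between both orange pads. The fixed pad edge is at column ~232, the box edges at ~(240,130) and (405,130), and the moving pad edge at ~447.

Run:
```python
from h import *
p=viewer.camera_params("wrist")
for n,uv,z in [("fixpad",(232,144),.048),("movpad",(447,141),.048),("boxL",(237,130),.05),("boxR",(409,130),.05),("boxL2",(229,10),.05),("boxR2",(416,10),.05),("boxnearinner",(318,244),.05),("boxfarinner",(320,9),.05),("barnear",(450,121),.110),("barfar",(450,62),.126),("bartopnear",(450,118),.126),("teeth end",(321,90),.126)]:
    print(n,(incl(ray("wrist",uv,z,p)[0])*1000).round(1))
```

```text
fixpad [  3.4 -14.6]
movpad [ 86.9 -13.4]
boxL [ 6.2 -9.2]
boxR [71.3 -9.1]
boxL2 [ 6.1 31.4]
boxR2 [70.6 31.4]
boxnearinner [ 36.9 -55.7]
boxfarinner [37.5 31.7]
barnear [62.4 -3.9]
barfar [55.1  4.6]
bartopnear [56. -3.]
teeth end [37.2  0.9]
```

Run:
```python
from h import *
im=cv2.imread("pics/w3.png")
cv2.imwrite("pics/w3c.png",np.hstack([cv2.resize(im[50:150,180:250],None,fx=5.6,fy=5.6,interpolation=2),cv2.resize(im[50:150,440:510],None,fx=5.6,fy=5.6,interpolation=2)]))
```

```text
(no output)
```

View pics/w3c.png

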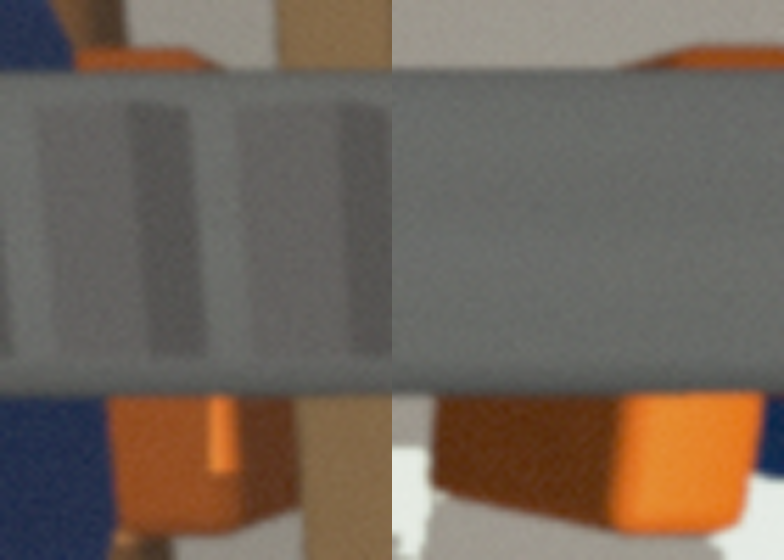

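Run:
```python
from h import *
p=viewer.camera_params("wrist")
for n,uv,z in [("fixpad",(222.5,144.6),.048),("movpad",(479.5,144.6),.048),("movbot",(447.5,137),.012),("boxL",(233.6,125),.05),("boxR",(409,125),.05),("fartop fix",(214.5,58.5),.048),("fartop mov",(494,58.5),.048)]:
    print(n,(incl(ray("wrist",uv,z,p)[0])*1000).round(1))
```

```text
fixpad [ -0.3 -14.8]
movpad [ 99.7 -14.8]
movbot [101.2 -14.8]
boxL [ 5.  -7.3]
boxR [71.1 -7.3]
fartop fix [-0.8 16.2]
fartop mov [100.8  16.2]
```

Fixed pad face ≈ x 0, mouth ≈ 100 mm, box x 5–71, box centre y ≈ -20.5. I'll drag it a little further in and sideways.

step_arm(
  increments=[
    {"delta_pos":[0.4,-0.1,0.07],"dr":[0,0,0],"fingers":0},
    {"delta_pos":[0.8,-0.2,0.07],"dr":[0,0,0],"fingers":0},
    {"delta_pos":[1.2,-0.3,0.07],"dr":[0,0,0],"fingers":0},
    {"delta_pos":[1.4,-0.35,0.07],"dr":[0,0,0],"fingers":0},
    {"delta_pos":[1.4,-0.35,0.07],"dr":[0,0,0],"fingers":0},
  ],
)

```text
time: 5.88
tool_pos: [0.5768, -0.023, 0.0155]
tool_rot: [-3.141, -0.0, 1.67]
contact_force: [-0.4, 0.7, -0.2]
opening: 0.0663
grip_force: 5.0
```

step_arm(
  increments=[
    {"delta_pos":[0,0,0],"dr":[0,0,0],"fingers":-0.5},
    {"delta_pos":[0,0,0],"dr":[0,0,0],"fingers":-0.6},
    {"delta_pos":[-1,0,0],"dr":[0,0,0],"fingers":-0.6},
    {"delta_pos":[-2.2,0,0],"dr":[0,0,0],"fingers":-0.6},
    {"delta_pos":[-3,0,0],"dr":[0,0,0],"fingers":-0.6},
  ],
)

```text
time: 6.5
tool_pos: [0.58, -0.0544, 0.0155]
tool_rot: [3.141, 0.0, 1.67]
contact_force: [0.8, -0.3, 0.6]
opening: 0.0733
grip_force: 0.0
```

step_arm(
  increments=[
    {"delta_pos":[0,0,0],"dr":[0,0,0],"fingers":0.3},
    {"delta_pos":[0,0,0],"dr":[0,0,0],"fingers":0.4},
    {"delta_pos":[0,0,0],"dr":[0,0,0],"fingers":0.4},
    {"delta_pos":[0,0,0],"dr":[0,0,0],"fingers":0.4},
    {"delta_pos":[0,0,0],"dr":[0,0,0],"fingers":0.4},
  ],
)

```text
time: 7.12
tool_pos: [0.5799, -0.0529, 0.0155]
tool_rot: [3.142, 0.0, 1.671]
contact_force: [-0.6, 0.6, 0.2]
opening: 0.0295
grip_force: 0.0
```

Run:
```python
from h import *
go(*cl(.035,-.072),.0160,1.671);print(robot.observe()['contact_force'])
p=viewer.camera_params("wrist");im=viewer.read_camera("wrist");cv2.imwrite("pics/w4.png",im[...,::-1])
print((incl(p["T"][:2,3])*1000).round(1))
hsv=cv2.cvtColor(im,cv2.COLOR_RGB2HSV)
# box outline at a few rows via wood mask
m=cv2.inRange(hsv,(8,70,60),(20,170,255))
for r in (20,150,180,200): 
    c=np.where(m[r])[0]; c=c[(c>215)&(c<430)]; print(r,c.min(),c.max(),(incl(ray("wrist",(c.min(),r),.05,p)[0])*1000).round(1),(incl(ray("wrist",(c.max(),r),.05,p)[0])*1000).round(1))
c=np.where(m[:,318])[0];print("col",c.min(),c.max(),(incl(ray("wrist",(318,c.max()),.05,p)[0])*1000).round(1))
```

```text
t 7.125 dpos cm [ 1.93  0.   -0.05] dr [ 0.  0. -0.] clampxy mm [ 35.  -91.3]
[-0.56304954  0.60423774  0.17140403]
[ 33.4 -19.2]
20 224 414 [ 1.1 10.8] [66.9 10.7]
150 233 403 [  1.1 -34. ] [ 66.2 -34.1]
180 235 400 [  1.1 -45.8] [ 65.9 -45.8]
200 236 398 [  0.9 -53.9] [ 65.6 -54. ]
col 19 327 [  33.7 -113.1]
```

View pics/w4.png

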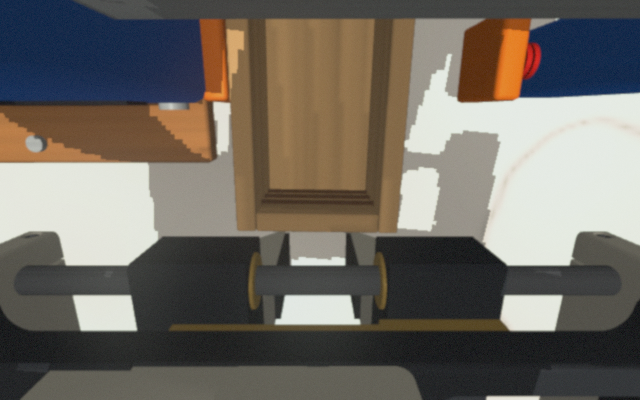

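The wrist view shows the box square beside the fixed pad, with left edge ~235, right ~400 and rear rim at row ~230. That puts it at x 1–66 mm with its rear end at y ≈ -66.5. I'll push about 7 mm more.

step_arm(
  increments=[
    {"delta_pos":[0.6,0,0],"dr":[0,0,0],"fingers":0.4},
    {"delta_pos":[1.1,0,0],"dr":[0,0,0],"fingers":0.4},
    {"delta_pos":[1.5,0,0],"dr":[0,0,0],"fingers":0.4},
    {"delta_pos":[1.8,0,0],"dr":[0,0,0],"fingers":0.4},
    {"delta_pos":[2.0,0,0],"dr":[0,0,0],"fingers":0.4},
  ],
)

```text
time: 7.8
tool_pos: [0.5779, -0.0331, 0.0155]
tool_rot: [3.142, 0.0, 1.671]
contact_force: [0.3, -1.6, 0.4]
opening: 0.0276
grip_force: 0.7
```

```bash
cat > e.py <<'E'
from h import *
go(*cl(.035,-.072),.0160,1.671);print(robot.observe()['contact_force'])
p=viewer.camera_params("wrist");im=viewer.read_camera("wrist");cv2.imwrite("pics/w5.png",im[...,::-1])
g=im[:,:,0].astype(int)
m=cv2.inRange(cv2.cvtColor(im,cv2.COLOR_RGB2HSV),(8,70,60),(20,170,255))
for c in (290,330,350):
    r=np.where(m[100:258,c])[0].max()+100; print(c,r,(incl(ray("wrist",(c,r+.5),.05,p)[0])*1000).round(1))
for r in (150,180): 
    c=np.where(m[r])[0]; c=c[(c>221)&(c<430)]; print(r,(incl(ray("wrist",(c.min(),r),.05,p)[0])*1000).round(1),(incl(ray("wrist",(c.max(),r),.05,p)[0])*1000).round(1))
E
python3 e.py
```

```text
t 7.8 dpos cm [-0.06  0.   -0.05] dr [ 0.  0. -0.] clampxy mm [ 35.  -71.4]
[ 0.27356388 -1.64328679  0.36764465]
290 257 [ 21.9 -59.2]
330 257 [ 38.7 -59.2]
350 257 [ 47.1 -59.2]
150 [  0.3 -14.1] [ 65.5 -14.2]
180 [  0.7 -25.9] [ 65.5 -25.9]
```

step_arm(
  increments=[
    {"delta_pos":[0.1,0,0],"dr":[0,0,0],"fingers":0.4},
    {"delta_pos":[0.2,0,0],"dr":[0,0,0],"fingers":0.4},
    {"delta_pos":[0.2,0,0],"dr":[0,0,0],"fingers":0.4},
    {"delta_pos":[-0.5,0,0],"dr":[0,0,0],"fingers":0.4},
    {"delta_pos":[-2.5,0,0],"dr":[0,0,0],"fingers":0.4},
  ],
)

```text
time: 8.48
tool_pos: [0.5804, -0.0583, 0.0155]
tool_rot: [-3.141, -0.0, 1.672]
contact_force: [0.3, -0.3, 0.1]
opening: 0.0275
grip_force: 0.0
```

```bash
python3 e.py
```

```text
t 8.475 dpos cm [ 2.48  0.01 -0.05] dr [-0.  -0.   0.1] clampxy mm [ 34.9 -96.8]
[ 0.3260416  -0.3328353   0.06555051]
290 195 [ 22.4 -57.5]
330 195 [ 38.4 -57.5]
350 195 [ 46.3 -57.5]
150 [  0.6 -39.5] [ 65.7 -39.4]
180 [  0.6 -51.2] [ 65.4 -51.2]
```

Box is in place: square, x 0.6–65.5, rear edge y ≈ -57.5, so its middle is within about 2 mm of the bar. Next I'll rise and go to the trigger.

step_arm(
  increments=[
    {"delta_pos":[-1,0,-5],"dr":[0,0,0],"fingers":0.4},
    {"delta_pos":[-1.5,0,-11],"dr":[0,0,0],"fingers":-0.3},
    {"delta_pos":[-1.5,0,-17],"dr":[0,0,0],"fingers":-1},
    {"delta_pos":[-1.5,0,-23],"dr":[0,0,0],"fingers":-1},
    {"delta_pos":[-1.5,0,-26.5],"dr":[0,0,0],"fingers":-1},
  ],
)

```text
time: 9.15
tool_pos: [0.5825, -0.0741, 0.2843]
tool_rot: [3.137, 0.002, 1.669]
contact_force: [0.9, -0.4, -0.5]
opening: 0.0628
grip_force: 0.0
```

```bash
python3 -c "
from h import *
go(*cl(-.059,0.0005),.270,1.671)"
```

```text
t 9.15 dpos cm [11.31 -9.46  1.37] dr [ 0.3  0.1 -0.1] clampxy mm [  35.4 -112.7]
```

step_arm(
  increments=[
    {"delta_pos":[3,-2.5,0.3],"dr":[0,0,0],"fingers":-1},
    {"delta_pos":[6.5,-5.5,0.7],"dr":[0,0,0],"fingers":-1},
    {"delta_pos":[9.8,-8.2,1],"dr":[0,0,0],"fingers":-1},
    {"delta_pos":[11.3,-9.45,1.1],"dr":[0,0,0],"fingers":-1},
    {"delta_pos":[11.3,-9.45,1.1],"dr":[0,0,0],"fingers":-1},
  ],
)

```text
time: 9.78
tool_pos: [0.4766, 0.03, 0.27]
tool_rot: [3.141, 0.0, 1.671]
contact_force: [0.0, -0.4, 0.3]
opening: 0.0918
grip_force: 0.0
```

Run:
```python
from h import *
go(*cl(-.059,0.0005),.175,1.671)
p=viewer.camera_params("wrist");im=viewer.read_camera("wrist");cv2.imwrite("pics/w6.png",im[...,::-1])
im=viewer.read_camera("scene");s=cv2.resize(im[140:270,250:390],None,fx=4,fy=4,interpolation=2)
cv2.imwrite("pics/w6.png",s[...,::-1])
```

```text
t 9.775 dpos cm [-0.1   0.04  9.5 ] dr [0.1 0.  0. ] clampxy mm [-59.5   1.5]
```

View pics/w6.png

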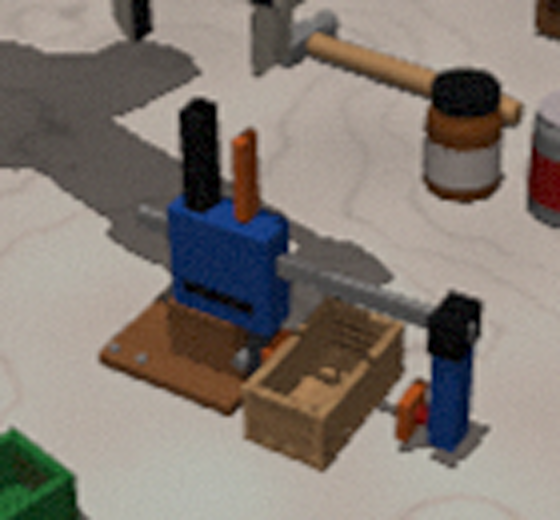

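All clear: the box sits between the jaws, and the grip (200,150) and trigger (245,175) are free. I'm descending around them.

step_arm(
  increments=[
    {"delta_pos":[-0.1,0,2.5],"dr":[0,0,0],"fingers":-1},
    {"delta_pos":[-0.1,0,5],"dr":[0,0,0],"fingers":-1},
    {"delta_pos":[-0.1,0,7.5],"dr":[0,0,0],"fingers":-1},
    {"delta_pos":[-0.1,0,9.2],"dr":[0,0,0],"fingers":-1},
    {"delta_pos":[-0.1,0,9.2],"dr":[0,0,0],"fingers":-0.65},
  ],
)

```text
time: 10.5
tool_pos: [0.4769, 0.0281, 0.1762]
tool_rot: [-3.139, -0.0, 1.669]
contact_force: [-0.3, 1.1, -0.9]
opening: 0.0862
grip_force: 0.0
```

```bash
cat > j.py <<'E'
from h import *
o=robot.observe();go(*cl(-.059,0.0005),.177,1.671);print("F",o["contact_force"].round(1),"open",round(o["opening"]*1e3,1),"grip",round(o["grip_force"],2))
p=viewer.camera_params("scene")
ims=np.mean([viewer.read_camera("scene").astype(float) for _ in range(2)],0).astype(np.uint8)
hsv=cv2.cvtColor(ims,cv2.COLOR_RGB2HSV)
# orange pad of moving jaw & blue jaw & black cap centroid near expected line
def cen(lo,hi,x0,x1,y0,y1):
    m=cv2.inRange(hsv,lo,hi)[y0:y1,x0:x1]; M=cv2.moments(m,True); return (round(M["m10"]/max(M["m00"],1)+x0,2),round(M["m01"]/max(M["m00"],1)+y0,2),M["m00"])
a,b=cen((5,170,60),(14,255,255),330,362,228,255),cen((105,150,30),(125,255,255),345,372,222,256)
print("orange",a,"blue",b)
# clamp x of jaw: blue face side centre (y -14, z ~.07): fit along clamp x
xs=np.linspace(.05,.14,181); P=np.array([[*cl(x,-.014),.07] for x in xs]); q=proj("scene",P,p)
print("jaw x~",xs[np.argmin(abs(q[:,0]-b[0]))]*1e3)
P=np.array([[*cl(x,-.016),.03] for x in xs]); q=proj("scene",P,p); print("pad ctr x~",xs[np.argmin(abs(q[:,0]-a[0]))]*1e3)
E
python3 j.py
```

```text
t 10.5 dpos cm [ 0.09  0.05 -0.08] dr [-0.2 -0.  -0.1] clampxy mm [-59.5  -0.4]
F [-0.3  1.1 -0.9] open 86.2 grip 0.0
orange (352.02, 242.17, 60.0) blue (361.94, 239.79, 205.0)
jaw x~ 139.5
pad ctr x~ 112.0
```

step_arm(
  increments=[
    {"delta_pos":[0,0,0],"dr":[0,0,0],"fingers":-0.4},
    {"delta_pos":[0,0,0],"dr":[0,0,0],"fingers":-0.2},
    {"delta_pos":[0,0,0],"dr":[0,0,0],"fingers":0},
    {"delta_pos":[0,0,0],"dr":[0,0,0],"fingers":0.15},
    {"delta_pos":[0,0,0],"dr":[0,0,0],"fingers":0.29},
  ],
  newtons=20,
)

```text
time: 11.22
tool_pos: [0.4785, 0.0288, 0.1782]
tool_rot: [3.137, 0.001, 1.67]
contact_force: [11.4, -0.7, -6.2]
opening: 0.0346
grip_force: 5.5
```

```bash
python3 j.py
```

```text
t 11.225 dpos cm [ 0.04 -0.12  0.12] dr [ 0.3  0.1 -0. ] clampxy mm [-57.8   0.1]
F [11.4 -0.7 -6.2] open 34.6 grip 5.55
orange (349.75, 241.41, 68.0) blue (359.56, 238.94, 198.0)
jaw x~ 132.5
pad ctr x~ 104.50000000000001
```

step_arm(
  increments=[
    {"delta_pos":[0,0,0],"dr":[0,0,0],"fingers":0.29},
    {"delta_pos":[0,0,0],"dr":[0,0,0],"fingers":-0.7},
    {"delta_pos":[0,0,0],"dr":[0,0,0],"fingers":-0.7},
    {"delta_pos":[0,0,0],"dr":[0,0,0],"fingers":-0.7},
    {"delta_pos":[0,0,0],"dr":[0,0,0],"fingers":-0.7},
  ],
)

```text
time: 11.95
tool_pos: [0.4767, 0.0292, 0.1778]
tool_rot: [3.141, -0.0, 1.67]
contact_force: [3.4, -0.5, 2.6]
opening: 0.0684
grip_force: 1.3
```

step_arm(
  increments=[
    {"delta_pos":[0,0,0],"dr":[0,0,0],"fingers":-0.4},
    {"delta_pos":[0,0,0],"dr":[0,0,0],"fingers":-0.2},
    {"delta_pos":[0,0,0],"dr":[0,0,0],"fingers":0},
    {"delta_pos":[0,0,0],"dr":[0,0,0],"fingers":0.2},
    {"delta_pos":[0,0,0],"dr":[0,0,0],"fingers":0.3},
  ],
)

```text
time: 12.58
tool_pos: [0.479, 0.0293, 0.1774]
tool_rot: [3.136, -0.0, 1.67]
contact_force: [13.7, 2.4, -8.2]
opening: 0.0336
grip_force: 6.7
```

step_arm(
  increments=[
    {"delta_pos":[0,0,0],"dr":[0,0,0],"fingers":0.3},
    {"delta_pos":[0,0,0],"dr":[0,0,0],"fingers":0.3},
    {"delta_pos":[0,0,0],"dr":[0,0,0],"fingers":0.3},
    {"delta_pos":[0,0,0],"dr":[0,0,0],"fingers":0.3},
    {"delta_pos":[0,0,0],"dr":[0,0,0],"fingers":0.3},
  ],
)

```text
time: 13.2
tool_pos: [0.4792, 0.0294, 0.1774]
tool_rot: [3.136, -0.0, 1.67]
contact_force: [13.0, 2.1, -6.1]
opening: 0.0328
grip_force: 19.3
```

```bash
python3 j.py
```

```text
t 13.2 dpos cm [-0.   -0.2   0.04] dr [ 0.3 -0.  -0. ] clampxy mm [-57.    0.5]
F [13.   2.1 -6.1] open 32.8 grip 19.32
orange (346.41, 239.51, 73.0) blue (356.29, 237.63, 199.0)
jaw x~ 122.5
pad ctr x~ 94.0
```

step_arm(
  increments=[
    {"delta_pos":[0,0,0],"dr":[0,0,0],"fingers":-0.8},
    {"delta_pos":[0,0,0],"dr":[0,0,0],"fingers":-0.8},
    {"delta_pos":[0,0,0],"dr":[0,0,0],"fingers":-0.8},
    {"delta_pos":[0,0,0],"dr":[0,0,0],"fingers":-0.8},
    {"delta_pos":[0,0,0],"dr":[0,0,0],"fingers":-0.8},
  ],
)

```text
time: 13.92
tool_pos: [0.4763, 0.0291, 0.1774]
tool_rot: [-3.141, -0.0, 1.671]
contact_force: [-0.4, 0.1, -1.0]
opening: 0.078
grip_force: 0.0
```

step_arm(
  increments=[
    {"delta_pos":[0,0,0],"dr":[0,0,0],"fingers":-0.4},
    {"delta_pos":[0,0,0],"dr":[0,0,0],"fingers":-0.2},
    {"delta_pos":[0,0,0],"dr":[0,0,0],"fingers":0},
    {"delta_pos":[0,0,0],"dr":[0,0,0],"fingers":0.2},
    {"delta_pos":[0,0,0],"dr":[0,0,0],"fingers":0.28},
  ],
)

```text
time: 14.55
tool_pos: [0.478, 0.0291, 0.1774]
tool_rot: [3.139, 0.0, 1.67]
contact_force: [7.8, 0.8, -3.9]
opening: 0.0374
grip_force: 3.4
```

```bash
python3 j.py
```

```text
t 14.55 dpos cm [ 0.01 -0.07  0.04] dr [ 0.2  0.  -0. ] clampxy mm [-58.3   0.4]
F [ 7.8  0.8 -3.9] open 37.4 grip 3.37
orange (343.26, 238.59, 81.0) blue (353.12, 236.1, 204.0)
jaw x~ 112.5
pad ctr x~ 84.0
```

step_arm(
  increments=[
    {"delta_pos":[0,0,0],"dr":[0,0,0],"fingers":0.28},
    {"delta_pos":[0,0,0],"dr":[0,0,0],"fingers":0.28},
    {"delta_pos":[0,0,0],"dr":[0,0,0],"fingers":0.28},
    {"delta_pos":[0,0,0],"dr":[0,0,0],"fingers":0.28},
    {"delta_pos":[0,0,0],"dr":[0,0,0],"fingers":0.28},
  ],
)

```text
time: 15.28
tool_pos: [0.4793, 0.0292, 0.1775]
tool_rot: [3.136, 0.0, 1.67]
contact_force: [11.6, 2.4, -7.3]
opening: 0.0331
grip_force: 5.5
```

```bash
python3 j.py
```

```text
t 15.275 dpos cm [ 0.01 -0.2   0.05] dr [ 0.3  0.  -0. ] clampxy mm [-57.    0.4]
F [11.6  2.4 -7.3] open 33.1 grip 5.54
orange (343.24, 238.29, 83.0) blue (353.06, 236.11, 201.0)
jaw x~ 112.5
pad ctr x~ 84.0
```

step_arm(
  increments=[
    {"delta_pos":[0,0,0],"dr":[0,0,0],"fingers":-0.8},
    {"delta_pos":[0,0,0],"dr":[0,0,0],"fingers":-0.8},
    {"delta_pos":[0,0,0],"dr":[0,0,0],"fingers":-0.8},
    {"delta_pos":[0,0,0],"dr":[0,0,0],"fingers":-0.8},
    {"delta_pos":[0,0,0],"dr":[0,0,0],"fingers":-0.8},
  ],
)

```text
time: 16.0
tool_pos: [0.4763, 0.029, 0.1774]
tool_rot: [-3.141, 0.0, 1.67]
contact_force: [0.4, -0.3, -0.1]
opening: 0.0786
grip_force: 0.0
```

```bash
python3 j.py
```

```text
t 16.0 dpos cm [0.   0.09 0.04] dr [-0.  0. -0.] clampxy mm [-59.9   0.5]
F [ 0.4 -0.3 -0.1] open 78.6 grip 0.0
orange (343.2, 238.38, 82.0) blue (353.01, 236.17, 201.0)
jaw x~ 112.5
pad ctr x~ 84.0
```

step_arm(
  increments=[
    {"delta_pos":[0,0,0],"dr":[0,0,0],"fingers":-0.4},
    {"delta_pos":[0,0,0],"dr":[0,0,0],"fingers":-0.25},
    {"delta_pos":[0,0,0],"dr":[0,0,0],"fingers":-0.1},
    {"delta_pos":[0,0,0],"dr":[0,0,0],"fingers":0},
    {"delta_pos":[0,0,0],"dr":[0,0,0],"fingers":0.05},
  ],
)

```text
time: 16.73
tool_pos: [0.4783, 0.0291, 0.1775]
tool_rot: [3.138, 0.0, 1.67]
contact_force: [8.0, 1.9, -4.6]
opening: 0.0445
grip_force: 3.9
```

```bash
python3 j.py
```

```text
t 16.725 dpos cm [ 0.01 -0.11  0.05] dr [ 0.2  0.  -0. ] clampxy mm [-57.9   0.4]
F [ 8.   1.9 -4.6] open 44.5 grip 3.88
orange (341.35, 237.97, 79.0) blue (350.94, 235.61, 202.0)
jaw x~ 106.00000000000001
pad ctr x~ 78.0
```

step_arm(
  increments=[
    {"delta_pos":[0,0,0],"dr":[0,0,0],"fingers":0.1},
    {"delta_pos":[0,0,0],"dr":[0,0,0],"fingers":0.15},
    {"delta_pos":[0,0,0],"dr":[0,0,0],"fingers":0.15},
    {"delta_pos":[0,0,0],"dr":[0,0,0],"fingers":0.15},
    {"delta_pos":[0,0,0],"dr":[0,0,0],"fingers":0.15},
  ],
)

```text
time: 17.45
tool_pos: [0.4789, 0.0292, 0.1776]
tool_rot: [3.137, 0.0, 1.67]
contact_force: [9.8, 1.7, -5.2]
opening: 0.039
grip_force: 4.6
```

```bash
python3 j.py
```

```text
t 17.45 dpos cm [ 0.01 -0.17  0.06] dr [ 0.3  0.  -0. ] clampxy mm [-57.3   0.4]
F [ 9.8  1.7 -5.2] open 39.0 grip 4.56
orange (341.0, 238.35, 75.0) blue (350.56, 235.7, 207.0)
jaw x~ 105.00000000000001
pad ctr x~ 77.0
```

step_arm(
  increments=[
    {"delta_pos":[0,0,0],"dr":[0,0,0],"fingers":0.2},
    {"delta_pos":[0,0,0],"dr":[0,0,0],"fingers":0.25},
    {"delta_pos":[0,0,0],"dr":[0,0,0],"fingers":0.25},
    {"delta_pos":[0,0,0],"dr":[0,0,0],"fingers":0.25},
    {"delta_pos":[0,0,0],"dr":[0,0,0],"fingers":0.25},
  ],
)

```text
time: 18.18
tool_pos: [0.4793, 0.0292, 0.1777]
tool_rot: [3.136, 0.0, 1.67]
contact_force: [11.5, 1.6, -6.9]
opening: 0.0348
grip_force: 5.2
```

```bash
python3 j.py
```

```text
t 18.175 dpos cm [ 0.01 -0.21  0.06] dr [ 0.3  0.  -0. ] clampxy mm [-56.9   0.4]
F [11.5  1.6 -6.9] open 34.8 grip 5.16
orange (340.99, 238.15, 73.0) blue (350.21, 235.19, 204.0)
jaw x~ 104.00000000000001
pad ctr x~ 77.0
```

step_arm(
  increments=[
    {"delta_pos":[0,0,0],"dr":[0,0,0],"fingers":-0.8},
    {"delta_pos":[0,0,0],"dr":[0,0,0],"fingers":-0.8},
    {"delta_pos":[0,0,0],"dr":[0,0,0],"fingers":-0.8},
    {"delta_pos":[0,0,0],"dr":[0,0,0],"fingers":-0.8},
    {"delta_pos":[0,0,0],"dr":[0,0,0],"fingers":-0.8},
  ],
)

```text
time: 18.9
tool_pos: [0.4762, 0.029, 0.1774]
tool_rot: [-3.14, -0.0, 1.671]
contact_force: [-0.4, -0.5, 0.3]
opening: 0.0792
grip_force: 0.0
```

```bash
python3 j.py
```

```text
t 18.9 dpos cm [-0.    0.1   0.04] dr [-0.1 -0.  -0. ] clampxy mm [-60.    0.5]
F [-0.4 -0.5  0.3] open 79.2 grip 0.0
orange (341.14, 238.06, 78.0) blue (350.88, 235.55, 204.0)
jaw x~ 106.00000000000001
pad ctr x~ 77.5
```

step_arm(
  increments=[
    {"delta_pos":[0,0,0],"dr":[0,0,0],"fingers":-0.5},
    {"delta_pos":[0,0,0],"dr":[0,0,0],"fingers":-0.3},
    {"delta_pos":[0,0,0],"dr":[0,0,0],"fingers":-0.15},
    {"delta_pos":[0,0,0],"dr":[0,0,0],"fingers":-0.1},
    {"delta_pos":[0,0,0],"dr":[0,0,0],"fingers":-0.1},
  ],
)

```text
time: 19.62
tool_pos: [0.4799, 0.0294, 0.1774]
tool_rot: [3.135, -0.0, 1.67]
contact_force: [13.4, 2.6, -9.9]
opening: 0.0505
grip_force: 6.8
```

```bash
sed -i 's/range(2)/range(8)/' j.py; python3 j.py
```

```text
t 19.625 dpos cm [ 0.   -0.27  0.04] dr [ 0.4 -0.  -0.1] clampxy mm [-56.3   0.5]
F [13.4  2.6 -9.9] open 50.5 grip 6.8
orange (340.66, 238.78, 68.0) blue (349.2, 234.82, 207.0)
jaw x~ 100.5
pad ctr x~ 75.50000000000001
```

step_arm(
  increments=[
    {"delta_pos":[0,0,0],"dr":[0,0,0],"fingers":-0.05},
    {"delta_pos":[0,0,0],"dr":[0,0,0],"fingers":0},
    {"delta_pos":[0,0,0],"dr":[0,0,0],"fingers":0},
    {"delta_pos":[0,0,0],"dr":[0,0,0],"fingers":0},
    {"delta_pos":[0,0,0],"dr":[0,0,0],"fingers":0},
  ],
)

```text
time: 20.65
tool_pos: [0.4804, 0.0293, 0.1775]
tool_rot: [3.134, 0.0, 1.67]
contact_force: [16.0, 2.6, -10.1]
opening: 0.0462
grip_force: 7.5
```

```bash
python3 j.py
```

```text
t 20.65 dpos cm [ 0.01 -0.32  0.05] dr [ 0.5  0.  -0.1] clampxy mm [-55.8   0.4]
F [ 16.    2.6 -10.1] open 46.2 grip 7.51
orange (340.55, 238.69, 65.0) blue (349.11, 234.66, 203.0)
jaw x~ 100.5
pad ctr x~ 75.50000000000001
```

Run:
```python
from h import *
p=viewer.camera_params("wrist");im=viewer.read_camera("wrist");cv2.imwrite("pics/w7.png",im[...,::-1])
for n,P in [("padtop",(.066,-.016,.048)),("padtopfar",(.066,.016,.048)),("jaw",(.089,.014,.10)),("box far rim",(.066,.055,.05)),("boxL far",(.0,.055,.05))]:
    print(n,proj("wrist",[*cl(P[0],P[1]),P[2]],p).round(0))
for lo,hi,nm in [((3,170,60),(14,255,255),"orange"),((105,150,30),(125,255,255),"blue"),((0,190,50),(3,255,255),"red"),((8,70,60),(20,170,255),"wood")]:
    for c in blobs(im,lo,hi,30): print(nm,cv2.contourArea(c),cv2.boundingRect(c))
```

```text
padtop [[448. 208.]]
padtopfar [[451. 174.]]
jaw [[510. 190.]]
box far rim [[457. 131.]]
boxL far [[382. 131.]]
orange 238.5 (345, 296, 20, 15)
orange 641.5 (344, 220, 22, 45)
orange 256.0 (449, 173, 12, 35)
orange 49.5 (365, 170, 14, 7)
blue 4502.0 (271, 180, 135, 74)
blue 1094.5 (461, 173, 51, 33)
wood 247.0 (204, 324, 61, 7)
wood 344.5 (482, 319, 56, 12)
wood 506.5 (416, 319, 72, 12)
wood 433.0 (265, 319, 152, 12)
wood 400.5 (402, 252, 19, 57)
wood 68.5 (343, 252, 24, 14)
wood 451.5 (215, 252, 18, 58)
wood 428.5 (406, 224, 41, 14)
wood 5468.5 (234, 139, 119, 70)
wood 6197.0 (363, 121, 96, 88)
```

```bash
cat > k.py <<'E'
from h import *
from scipy.optimize import least_squares
p=viewer.camera_params("wrist"); o=robot.observe()
im=np.mean([viewer.read_camera("wrist").astype(float) for _ in range(4)],0).astype(np.uint8)
cv2.imwrite("pics/k.png",im[...,::-1])
hsv=cv2.cvtColor(im,cv2.COLOR_RGB2HSV)
mb=cv2.inRange(hsv,(105,120,20),(125,255,255)); mo=cv2.inRange(hsv,(3,150,50),(16,255,255))
sub=lambda m,c:(np.where(m[165:222,c])[0].max()+165.5)
cols=np.arange(440,520)
print("blue low",[(int(c),sub(mb,c)) for c in cols if mb[165:222,c].sum()>255*10][::4])
rows=[(int(r),int(np.where(mo[r,435:480])[0].min()+435),int(np.where(mo[r,435:480])[0].max()+435)) for r in (176,180,198,202,205) if mo[r,435:480].any()]
print("orange",rows)
for r,a,b in rows: print((incl(ray("wrist",(a-.5,r),.048,p)[0])*1e3).round(1),(incl(ray("wrist",(b+.5,r),.048,p)[0])*1e3).round(1))
pts=[(c,sub(mb,c)) for c in range(466,504)]
K,T=p["K"],p["T"]; res=[]
n=np.array([-np.sin(TH),np.cos(TH),0]); q0=np.array([*cl(0,-.014),0])
for uv in pts:   # ray onto clamp plane y=-14
    d=T[:3,:3]@np.r_[(np.array(uv)-K[[0,1],[2,2]])/K[[0,1],[0,1]],1]; X=T[:3,3]+d*(n@(q0-T[:3,3])/(n@d)); res.append((incl(X)[0]*1e3,X[2]*1e3))
res=np.array(res); print("jaw face x,z",res[::6].round(1).tolist(),"median",np.median(res[:,0]).round(2))
print("F",o["contact_force"].round(1),"grip",o["grip_force"],"u",round(incl(o["tool_pos"])[0]*1e3+o["opening"]*500,1))
E
python3 k.py
```

```text
blue low [(462, np.float64(199.5)), (466, np.float64(202.5)), (470, np.float64(205.5)), (474, np.float64(206.5)), (478, np.float64(206.5)), (482, np.float64(206.5)), (486, np.float64(206.5)), (490, np.float64(206.5)), (494, np.float64(206.5)), (498, np.float64(206.5)), (502, np.float64(194.5))]
orange [(176, 452, 460), (180, 452, 460), (198, 450, 458), (202, 449, 457), (205, 449, 456)]
[66.2 14.2] [74.5 14.2]
[66.6 10.5] [74.9 10.5]
[66.7 -6.6] [75.1 -6.6]
[ 66.1 -10.5] [ 74.6 -10.5]
[ 66.5 -13.4] [ 74.  -13.4]
jaw face x,z [[87.6, 37.8], [87.1, 51.1], [92.7, 51.2], [98.2, 51.3], [103.8, 51.3], [109.3, 51.4], [139.4, 7.9]] median 98.68
F [ 15.7   2.4 -11.4] grip 7.5038776666042395 u -32.9
```

Run:
```python
from h import *
im=cv2.imread("pics/k.png")[...,::-1];hsv=cv2.cvtColor(np.ascontiguousarray(im),cv2.COLOR_RGB2HSV)
def L(h):
    H,S,V=map(int,h)
    if V<35: return '#'
    if 100<=H<=128 and S>110: return 'B' if V>75 else 'b'
    if 3<H<=16 and S>150: return 'O' if V>130 else 'o'
    if (H<=3 or H>174) and S>130: return 'R'
    if S<70: return '.' if V>110 else ','
    return 'w'
for r in range(160,228,2): print(r,''.join(L(hsv[r,c]) for c in range(440,524)))
print(hsv[185,462:515:4].tolist())
p=viewer.camera_params("wrist")
for P in [(.0825,.014,.03),(.0825,.014,.048),(.0825,.014,.1),(.0825,-.014,.048),(.0825,-.014,.1),(.0825,.004,.110),(.0825,-.004,.110),(.0765,.016,.048),(.0665,.016,.012),(.0765,.016,.012)]: print(P,proj("wrist",[*cl(P[0],P[1]),P[2]],p).round(1))
```

```text
160 wwwwwwwwwwwwww......................................................................
162 wwwwwwwwwwwwww......................................................................
164 wwwwwwwwwwwwww......................................................................
166 wwwwwwwwwwwwww......................................................................
168 wwwwwwwwwwwww.......................................................................
170 wwwwwwwwwwwww.......................................................................
172 wwwwwwwwwwwwwwww.,,wBBBBBBBBBBBBBwwww...............................................
174 wwwwwwwwwwwwwooooooww,BBBBBBBBBBBBBBBBBBww..........................................
176 wwwwwwwwwwwwOOOOOOOOOwwBBBBBBBBBBBBBBBBBBBBBBBw.....................................
178 wwwwwwwwwwwwOOOOOOOOOwwbbbbBBBBBBBBBBBBBBBBBBBBBBBBw................................
180 wwwwwwwwwwwwOOOOOOOOowwBbBBbbbBBBBBBBBBBBBBBBBBBBBBBBBBBww..........................
182 wwwwwwwwwwwOOOOOOOOOOwwbbbBbbbbbbbbbBBBBBBBBBBBBBBBBBBBBBBBBBBw.....................
184 wwwwwwwwwwwOOOOOOOOOORwbbbbB
[... 1835 characters left out ...]
#
226 wwwwww...................................................,,########################,
[[160, 132, 83], [108, 193, 74], [107, 190, 75], [108, 196, 73], [107, 183, 74], [108, 182, 77], [108, 188, 80], [108, 186, 85], [108, 184, 86], [108, 188, 87], [108, 193, 86], [109, 182, 87], [109, 81, 107], [85, 15, 187]]
(0.0825, 0.014, 0.03) [[460.6 172.5]]
(0.0825, 0.014, 0.048) [[469.2 176.2]]
(0.0825, 0.014, 0.1) [[501.  189.8]]
(0.0825, -0.014, 0.048) [[465.5 205.5]]
(0.0825, -0.014, 0.1) [[495.6 224.6]]
(0.0825, 0.004, 0.11) [[506.5 206.2]]
(0.0825, -0.004, 0.11) [[504.9 216.6]]
(0.0765, 0.016, 0.048) [[462.9 174. ]]
(0.0665, 0.016, 0.012) [[437.5 167.3]]
(0.0765, 0.016, 0.012) [[447.3 167.3]]
```

The pad face sits at 66.4 mm, against the box. The jaw-face geometry, squeeze force and slip-back estimate all put the pad at about 6.5–7 mm. I'll ease off slightly to centre it in the band, then hold.

step_arm(
  increments=[
    {"delta_pos":[0,0,0],"dr":[0,0,0],"fingers":-0.03},
    {"delta_pos":[0,0,0],"dr":[0,0,0],"fingers":-0.03},
    {"delta_pos":[0,0,0],"dr":[0,0,0],"fingers":-0.03},
    {"delta_pos":[0,0,0],"dr":[0,0,0],"fingers":-0.03},
    {"delta_pos":[0,0,0],"dr":[0,0,0],"fingers":-0.03},
  ],
)

```text
time: 21.92
tool_pos: [0.4801, 0.0293, 0.1775]
tool_rot: [3.134, 0.0, 1.67]
contact_force: [14.9, 2.1, -9.9]
opening: 0.0475
grip_force: 6.8
```

```bash
python3 j.py; python3 k.py | head -6
python3 - <<'E'
from h import *
im=cv2.imread("pics/k.png")[...,::-1];hsv=cv2.cvtColor(np.ascontiguousarray(im),cv2.COLOR_RGB2HSV)
v=cv2.GaussianBlur(hsv[...,2],(3,3),0)
for r in (200,202,204,206): print(r,np.where((hsv[r,455:480,1]>110)&(abs(hsv[r,455:480,0].astype(int)-109)<8))[0].min()+455)
p=viewer.camera_params("wrist"); m=cv2.inRange(hsv,(8,70,60),(20,170,255))
c=np.where(m[:,420:440].mean(1)>128)[0]; print("box far rim rows",c.min(),(incl(ray("wrist",(430,c.min()-.5),.05,p)[0])*1e3).round(1))
for r in (135,150,165): 
    k=np.where(m[r,400:480])[0].max()+400.5; print("box right edge",(incl(ray("wrist",(k,r),.05,p)[0])*1e3).round(1))
E
```

```text
t 21.925 dpos cm [ 0.01 -0.29  0.05] dr [ 0.4  0.  -0. ] clampxy mm [-56.1   0.4]
F [14.9  2.1 -9.9] open 47.5 grip 6.81
orange (340.59, 238.64, 64.0) blue (349.06, 234.74, 201.0)
jaw x~ 100.0
pad ctr x~ 75.50000000000001
blue low [(463, np.float64(200.5)), (467, np.float64(202.5)), (471, np.float64(205.5)), (475, np.float64(206.5)), (479, np.float64(206.5)), (483, np.float64(206.5)), (487, np.float64(206.5)), (491, np.float64(206.5)), (495, np.float64(206.5)), (499, np.float64(206.5))]
orange [(176, 453, 461), (180, 452, 460), (198, 450, 459), (202, 450, 457), (205, 449, 457)]
[66.7 14.2] [75.  14.2]
[66.2 10.5] [74.5 10.4]
[66.2 -6.6] [75.6 -6.7]
[ 66.6 -10.5] [ 74.1 -10.5]
200 463
202 466
204 469
206 471
box far rim rows 122 [41.  62.7]
box right edge [65.3 51.2]
box right edge [65.9 38.1]
box right edge [65.6 24.7]
```

```bash
python3 -c "
from cell import robot
print(robot.hand_in())"
```

```text
the job is handed in; nothing more can be done
None
```

I handed the job in at about 22.5 s, with the trigger still held: the box sits square between both jaws with its middle about 2.5 mm off the bar, and by indirect camera and force estimates (which spread from about 4 to 8 mm) the pad is pressed in about 6.5 mm; I saw no contact with the other things on the counter.

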